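# Lock the turntable and open the specimen jar

### The arm

A 6-joint arm with a two-finger parallel gripper is mounted at the origin on the work surface. World frame = base frame: x ahead of the robot, y to its left, z up, the work surface at z = 0. Lengths are in mm, angles in rad, forces in N, time in s.
With the tool pointing down it reaches from about 250 to 725 mm from the base axis. Payload 9.7 kg.
Tool frame: the origin (TCP) lies midway between the tips of the shut fingers; the grasp point (between the pads) lies bot.pinch_z behind it (bot.pinch_z is the distance from the TCP to the grasp point, in mm); z points along the fingers, y is the line along which they close (so a half turn about z gives the same grasp; the last joint's range is limited). The gripper opens to 85 mm and grips with 20 to 120 N. Pads are 22 mm wide; open, the fingers measure 114 mm over their backs; the gripper's body (76 mm by 85 mm) begins 54 mm behind the grasp point. The pads swing forward as they close: fully open they stand 13 mm farther back than shut.
Start: joints at [-1.328, 0.087, 0.176, 1.66, 0, 1.571], TCP at [132.229, -533.865, 231.284] pointing down, gripper open.
Joint ranges: [-3.13, 3.13], [-0.85, 1.81], [-1.15, 1.24], [-2.2, 2.28], [-1.44, 1.52], [-3.14, 3.14]. Speed limits (rad/s): [2.22, 2.22, 2.57, 3.14, 3.14, 3.14].

### API

Orientations are given as a unit quaternion [x, y, z, w].
In Python, from plant import monitor, cams, bot gives the robot as it stands.
- The arm moves only by the shell command python3 -m handwheel 'ROWS'. ROWS is JSON, a list of rows, each a list of 7 numbers: the turn, a rotation vector about the tool's x, y, z in degrees, then the shift along the tool's x, y, z in m, then the finger opening in m, from 0 to 0.0854. A call has 1 to 12 rows; each row is the pose to reach, as a shift and turn from the pose commanded when the call began, along the tool's axes at that moment; what a row does not reach only later rows make up. A row lasts 1/10 s, in which the tool goes at most 50 mm and 8.59 degrees, less where a joint would pass 70% of its speed; a pose out of reach is approached as far as the arm can. A call with a gripper value outside its range is refused whole. The fingers move at their own pace and stop on an object; the grip force is fixed at half the most. Time passes only in rows, so rows that repeat a pose let the fingers close. It gives the time, the measured TCP pose, the force, the opening and the grip force at its end, in the units of the state.
- monitor.sense(): the state, without advancing time (a new reading comes with each control period).
- cams.camera(name): name is "side" or "top"; returns a dict with "frame" (480x640x3 uint8, blue, green, red), "fx", "fy", "cx", "cy" (pixels), "world_to_cam" (4x4, takes a point from world to camera coordinates). Camera axes: x right, y up, looking along -z (the intrinsics and any distortion apply to the point x, -y, -z); pixel columns grow to the right and rows downward; lengths in mm; the calibration is good to about 2 mm. A picture is of the moment at which its call begins. There is no depth.
- bot.finish_job(): hands the job in; it is judged then, once.
Trained networks look in the newest picture that a camera, given by its name, has taken for a name from the list of things; names that differ only in an ending like _2 or _b are one class to them, and where a whole thing is asked for, a point or a joint stands for the part that bears it (a point fixed in the world has none). Each returns a list of dicts, best first, with "conf" (0 to 1); they miss things now and then, are a little off and sometimes report something else, mostly with a low value. They report only what shows in the picture. A call takes as long as a camera call. They do not tell look-alikes from the thing itself.
- cams.find_in(camera, target): "at" ([column, row] in pixels, amid what is visible of it).
- cams.masks_of(camera, target): "mask" (480x640 bool, what is visible of it) and "at" ([column, row] in pixels, amid what is visible of it).
The state is a dict: "clock": time; "joints": joint angles; "joint_velocities": joint speeds; "joint_efforts": joint torques, N m; "ee_pos": TCP position; "orientation": TCP orientation; "contact_force": force on the tool from outside, world axes, zero at the start; "moment": the same for the moment, N m; "width": opening from 0.0 (shut) to 1.0 (fully open); "gripper_force": force on a finger pad.
Only numpy, scipy, OpenCV 4.12 (cv2) and the standard library are available. Lean on these libraries where they do the work, as an engineer would, in place of code of your own. Each camera call takes 0.05 s, during which the arm holds its last target. There are 200 camera calls.

### The job

Take the red-headed lock pin out of the white rack and drop it fully home, between the fork prongs, into the lock hole of the blue turntable base and let go of it, so that the turntable with the jar does not swing round at any time. Then grip the jar's tight blue cap, unscrew it counter-clockwise (seen from above) until its lugs come free, lift it straight up and finish while still holding it level and still, centred over the jar with its skirt a centimetre or two clear of the rim: do not let go. Leave the two sample tubes, the bottle and the steel box where they are.

Things in the scene. Friction and masses are not known exactly. Their poses are not given: they have to be found in the camera images.
- pin_center (a point): Half-way up the lock pin: steel shank 12 mm in diameter, 34 mm long, tapered foot; on it a round red head 18 mm in diameter and 24 mm tall; 58 mm tall in all, 40 g. The middle of the head is 17 mm above this point; z runs from foot to head. It starts upright in one of the rack's three pockets, foot on the pocket floor (6 mm above the table).
- pin_foot (a point): Middle of the pin's foot, 29 mm below pin_center.
- rack: White block 190 (its x) x 75 (its y) x 36 mm tall, fixed; origin at the middle of its underside. Three pockets 13.5 mm wide and 30 mm deep lie along its x axis at -60, 0 and +60 mm, holding the pin and two sample tubes in any order.
- lock_hole (a point): Centre of the mouth of the lock hole, 24 mm above the table, in an aluminium block at the base's edge, 100 mm from the jar's axis: 15 mm wide, 22 mm deep, 2 mm chamfer, free room above. Axes: x tangent to the turntable, y away from the jar. Two fork prongs of the turntable flank it, 20 mm apart in x, tops 33 mm above the table. With the pin home its foot is 22 mm below this point.
- base: Turntable base, blue disc 170 mm across and 24 mm tall, fixed; origin at the middle of its underside, on the jar's axis. It carries an aluminium turntable disc (148 mm across, top 33 mm above the table) to which the jar is fixed.
- jar_mouth (a point): Middle of the rim of the amber jar, 107 mm above the table on the turntable's axis, z up. The jar is 72 mm wide, its neck 41 mm wide, and it is fixed to the turntable.
- cap_center (a point): Centre (half-way up) of the blue cap, 58 mm in diameter, 26 mm tall, 60 g, white bar on top; z up. Grip the solid upper 12 mm; the 14 mm skirt below hangs round the neck. Seated, this point is 1 mm below the rim plane; the skirt clears the rim after 14 mm of rise. Lugs hold it down until turned about 55 deg (0.95 rad) counter-clockwise from above relative to the jar; go no farther than 85 deg.
- thread_ring (a joint): Turn in rad, counter-clockwise from above, of the ring under the cap's lugs, relative to the jar: 0 when tight; it follows the cap with about 0.05 rad of play, resists with 0.5 N m all the way and stops at 1.5. The cap's lugs are free above 0.95.
- turntable (a joint): Turn in rad of the turntable with the jar, counter-clockwise from above; 0 at the start. It swings easily (0.08 N m) until the lock pin is in, then has about 0.07 rad of play either way.
- tube_a_center (a point): Sample tube with white cap, 16 mm across, 56 mm tall, standing in a rack pocket; its centre. Bystander.
- tube_b_center (a point): Second sample tube, the same; its centre. Bystander.
- bottle_center (a point): White bottle with green cap, 56 mm across and 120 mm tall, standing; its centre. Bystander.
- steel_box_center (a point): Closed steel instrument box 76 x 126 x 38 mm; its centre. Bystander.
There are look-alikes about, which are no part of the job. There is more than one size of the base; the job needs the smaller.

How it is judged:
By the outcome, as a careful person would: the job done as asked, in the order asked, and still so for the second after the job is handed in, while the arm keeps its last pose, push and grip.
It also fails if it takes over 54 s, if anything falls off the work surface, if the arm or the gripper's body presses on something with over 40 N, if the wrist force passes 120 N, or if a joint passes its speed limit or range.

## Working session

There is one attempt and no reset: what is moved stays moved. The work goes in short steps, Python scripts to look and compute and a shell command to move; the robot and the scene stay as the last step left them, time stands still between calls to the robot, and variables do not carry over. Pictures are saved under pics/ and viewed, at most 10 in all, crops included, and the job is handed in when it is done.

```bash
ls; mkdir -p pics
python3 - <<'E'
from plant import monitor,cams,bot
import cv2
print(bot.pinch_z, monitor.sense())
for n in("side","top"):
    c=cams.camera(n);cv2.imwrite(f"pics/{n}0.png",c["frame"]);print(n,{k:c[k] for k in c if k!="frame"})
    for t in("pin_center","rack","base","cap_center","lock_hole"):
        print(n,t,[(round(d["conf"],2),[round(v) for v in d["at"]]) for d in cams.find_in(n,t)[:5]])
E
```

```text
pics
18.700000000000003 {'clock': 0.0, 'joints': array([-1.32798366e+00,  8.74535058e-02,  1.75145438e-01,  1.65978553e+00,
       -1.23418215e-05,  1.57076033e+00]), 'joint_velocities': array([ 7.10350988e-05,  1.13244117e-03, -9.42406422e-04, -6.46788613e-04,
        8.52998000e-04,  1.62439612e-03]), 'joint_efforts': array([ 8.30710778e-04, -5.20391464e+01,  4.64801073e+01,  1.63178961e-02,
       -1.18132832e-05,  2.79661538e-05]), 'ee_pos': array([ 132.1823377 , -533.65373031,  230.59247382]), 'orientation': array([ 9.92636909e-01,  1.21126156e-01, -8.46691235e-05, -6.43115787e-04]), 'contact_force': array([-0.83098242, -0.7066106 ,  0.669937  ]), 'moment': array([-0.00798603,  0.00315541, -0.0409737 ]), 'gripper_force': 0.0, 'width': 1.0015809568023109}
side {'fx': 572.8050289177376, 'fy': 572.8050289177376, 'cx': 324.9205285885725, 'cy': 230.64246430329015, 'world_to_cam': array([[-8.81258927e-01, -4.72459118e-01,  1.28485491e-02,
         3.85259426e+02],
       [ 2.46954838e-01, -4.37115605e-01,  8.64837127e-01,
        -2.29769450e+02],
       [-4.02983885e-01,  7.65318450e
[... 297 characters left out ...]
 lock_hole [(0.88, [457, 228]), (0.68, [331, 236])]
top {'fx': 517.0515669841242, 'fy': 517.0515669841242, 'cx': 317.9594073766783, 'cy': 243.66025306146162, 'world_to_cam': array([[ 2.23320403e-02, -9.99691057e-01,  1.09119453e-02,
        -1.06042612e+02],
       [ 9.89571099e-01,  2.36569218e-02,  1.42089372e-01,
        -4.75400372e+02],
       [-1.42303618e-01,  7.62500009e-03,  9.89793685e-01,
        -1.05329825e+03],
       [ 0.00000000e+00,  0.00000000e+00,  0.00000000e+00,
         1.00000000e+00]])}
top pin_center [(0.44, [169, 224])]
top rack [(0.89, [167, 222])]
top base [(0.78, [433, 397]), (0.6, [355, 228])]
top cap_center [(0.6, [365, 217])]
top lock_hole [(0.58, [433, 395])]
```

View pics/side0.png

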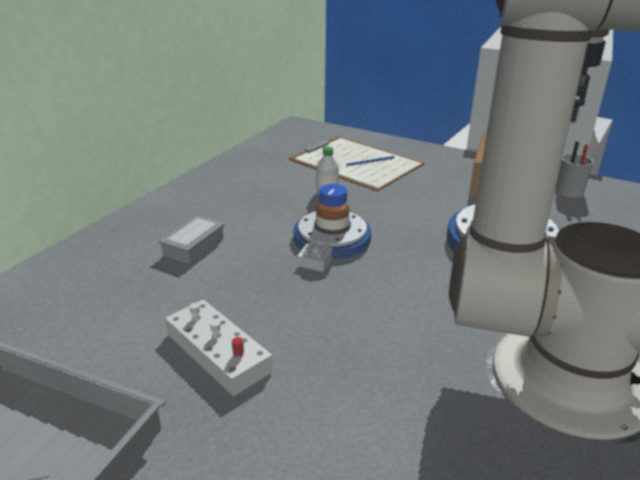

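View pics/top0.png

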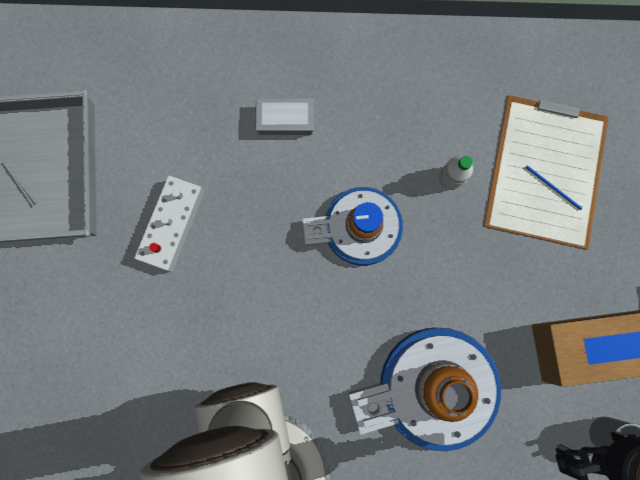

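Seen: the pin's red head is at top (154,248) / side (238,345). There are two bases: the small one with the capped jar at top (365,226) / side (332,232), and the large one with an open jar at top (440,388). The small one is the one wanted (smaller disc, blue cap). I'll check it and the lock block in an enlarged crop.

Run:
```python
import cv2,numpy as np
t=cv2.imread("pics/top0.png");s=cv2.imread("pics/side0.png")
f=lambda i,x,y,w,h:cv2.resize(i[y:y+h,x:x+w],(400,300),interpolation=cv2.INTER_CUBIC)
# scale 4 tiles: 100x75 px each
m=np.vstack([np.hstack([f(t,300,190,100,75),f(s,285,205,100,75)]),np.hstack([f(t,120,195,100,75),f(s,165,315,100,75)])])
cv2.imwrite("pics/crop1.png",m)
```

```text
(no output)
```

View pics/crop1.png

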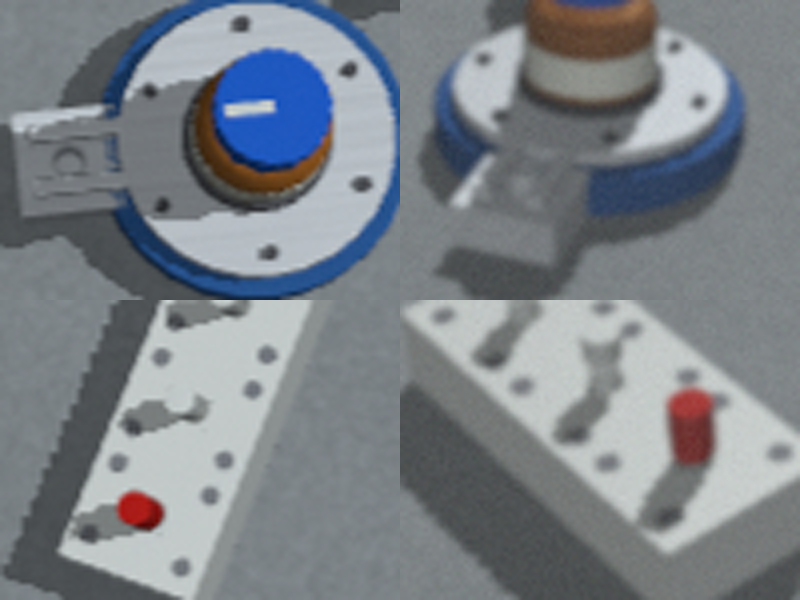

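The crop confirms it: a capped jar on the small disc, the lock hole at top (317,230) in the shaded block, and the red pin in the near end pocket. Now I'll measure by fitting silhouettes.

```bash
cat > h.py <<'E'
import cv2,numpy as np
from scipy.optimize import minimize
def proj(c,P):
    P=np.atleast_2d(P);q=P@c["world_to_cam"][:3,:3].T+c["world_to_cam"][:3,3]
    return np.c_[c["cx"]+c["fx"]*q[:,0]/-q[:,2], c["cy"]-c["fy"]*q[:,1]/-q[:,2]]
def back(c,px,z):
    R=c["world_to_cam"][:3,:3];t=c["world_to_cam"][:3,3];o=-R.T@t
    d=R.T@np.array([(px[0]-c["cx"])/c["fx"],-(px[1]-c["cy"])/c["fy"],-1]);return o+d*(z-o[2])/d[2]
def colmask(f,lo,hi,seed):
    h=cv2.cvtColor(f,cv2.COLOR_BGR2HSV);m=cv2.inRange(h,lo,hi)
    if lo[0]==0:m|=cv2.inRange(h,(172,lo[1],lo[2]),(180,255,255))
    n,l,s,ce=cv2.connectedComponentsWithStats(m)
    k=min(range(1,n),key=lambda i:np.hypot(*(ce[i]-seed))+(1e3 if s[i,4]<30 else 0))
    return (l==k),s[k,4]
a=np.linspace(0,2*np.pi,60)
def cyl(xy,r,z0,z1):
    return np.vstack([np.c_[xy[0]+r*np.cos(a),xy[1]+r*np.sin(a),0*a+z] for z in(z0,z1)])
def hullmom(p):
    h=cv2.convexHull(p.astype(np.float32));m=cv2.moments(h);return np.array([m["m10"]/m["m00"],m["m01"]/m["m00"]]),m["m00"]
def fit(cs,ms,r,z0,z1,x0):
    # match silhouette centroids
    def e(x):
        return sum(np.sum((hullmom(proj(c,cyl(x,r,z0,z1)))[0]-m)**2) for c,m in zip(cs,ms))
    o=minimize(e,x0,method="Nelder-Mead");return o.x,np.sqrt(o.fun)
E
python3 - <<'E'
from h import *
from plant import cams
C={n:cams.camera(n) for n in("top","side")}
for name,lo,hi,seeds,r,z0,z1 in(("pin",(0,120,60),(8,255,255),{"top":(154,248),"side":(238,346)},9,40,64),("cap",(105,150,70),(130,255,255),{"top":(367,217),"side":(333,194)},29,93,119)):
    ms={}
    for n in C:
        m,A=colmask(C[n]["frame"],lo,hi,seeds[n])
        cn,_=cv2.findContours(m.astype(np.uint8),cv2.RETR_EXTERNAL,cv2.CHAIN_APPROX_NONE)
        mm=np.zeros(m.shape,np.uint8);cv2.drawContours(mm,cn,-1,1,-1);ys,xs=mm.nonzero();ms[n]=np.array([xs.mean(),ys.mean()])
        x0=back(C[n],ms[n],(z0+z1)/2)[:2];x,e=fit([C[n]],[ms[n]],r,z0,z1,x0)
        print(name,n,ms[n],len(xs),hullmom(proj(C[n],cyl(x,r,z0,z1)))[1],x)
    print(name,"both",fit(list(C.values()),list(ms.values()),r,z0,z1,x))
print("hole",back(C["top"],(316.9,229.9),24),back(C["side"],(316.2,252.5),24))
E
```

```text
pin top [154.53947368 247.21052632] 76 93.46828564966563 [459.71548754 241.42936953]
pin side [237.39259259 345.87407407] 135 218.15153294266202 [460.85875091 239.82691676]
pin both (array([460.18804861, 240.69748188]), np.float64(0.6471511565064598))
cap top [367.49780381 216.91215227] 683 745.0340451919474 [ 522.98497009 -191.16855793]
cap side [332.45360825 193.93041237] 388 569.9124490944669 [ 525.99261256 -196.38282309]
cap both (array([ 523.5483847 , -191.92092249]), np.float64(1.1808561780322244))
hole [508.82237191 -92.1868943   24.        ] [506.29141855 -90.91896687  24.        ]
```

Run:
```python
from h import *
from plant import cams
C={n:cams.camera(n) for n in("top","side")}
for name,lo,hi,seeds,r,z0,z1 in(("pin",(0,70,30),(10,255,255),{"top":(154,248),"side":(238,346)},9,40,64),("cap",(100,90,25),(135,255,255),{"top":(367,217),"side":(333,194)},29,93,119)):
    ms={}
    for n in C:
        m,A=colmask(C[n]["frame"],lo,hi,seeds[n])
        cn,_=cv2.findContours(m.astype(np.uint8),cv2.RETR_EXTERNAL,cv2.CHAIN_APPROX_NONE)
        mm=np.zeros(m.shape,np.uint8);cv2.drawContours(mm,cn,-1,1,-1);ys,xs=mm.nonzero();ms[n]=np.array([xs.mean(),ys.mean()])
        x0=back(C[n],ms[n],(z0+z1)/2)[:2];x,e=fit([C[n]],[ms[n]],r,z0,z1,x0)
        q=proj(C[n],cyl(x,r,z0,z1));print(name,n,ms[n],len(xs),(xs.min(),xs.max(),ys.min(),ys.max()),q.min(0).round(1),q.max(0).round(1),hullmom(q)[1],x)
    print(name,"both",fit(list(C.values()),list(ms.values()),r,z0,z1,x))
    for n in C:
        print([(round(d["conf"],2),d["mask"].sum(),d["at"]) for d in cams.masks_of(n,name+"_center")][:2])
```

```text
pin top [154.44047619 247.11904762] 84 (np.int64(149), np.int64(160), np.int64(243), np.int64(251)) [148.3 242. ] [160.6 252.2] 93.48764477611985 [459.90055379 241.64538406]
pin side [237.45142857 345.83428571] 175 (np.int64(232), np.int64(242), np.int64(337), np.int64(355)) [231.  335.9] [243.9 355.9] 218.10840328596532 [460.83318695 239.71007203]
pin both (array([460.21449222, 240.71285135]), np.float64(0.7144276045679829))
[(0.55, np.int64(71), [157.5, 245.1]), (0.41, np.int64(788), [365.3, 219.3])]
[(0.51, np.int64(227), [235.2, 348.5])]
cap top [367.53038674 216.92127072] 724 (np.int64(353), np.int64(382), np.int64(202), np.int64(232)) [352.3 201.3] [382.9 232.6] 745.0437094732188 [ 522.96817873 -191.2332637 ]
cap side [332.56741573 194.4494382 ] 534 (np.int64(319), np.int64(346), np.int64(184), np.int64(206)) [318.7 182.8] [346.6 206.2] 572.2182853017002 [ 524.65432643 -194.33434267]
cap both (array([ 523.26261849, -191.69442951]), np.float64(0.6923974525907229))
[(0.69, np.int64(727), [366.3, 217.1])]
[(0.93, np.int64(608), [331.0, 195.8]), (0.55, np.int64(3611), [325.0, 236.1])]
```

```bash
R='[0,0,-103,0.505,-0.673,0,0.045]'; echo plan only
```

```text
plan only
```

```bash
python3 -m handwheel '[[0,0,-103,0.505,-0.673,0,0.045],[0,0,-103,0.505,-0.673,0,0.045],[0,0,-103,0.505,-0.673,0,0.045],[0,0,-103,0.505,-0.673,0,0.045],[0,0,-103,0.505,-0.673,0,0.045],[0,0,-103,0.505,-0.673,0,0.045],[0,0,-103,0.505,-0.673,0,0.045],[0,0,-103,0.505,-0.673,0,0.045],[0,0,-103,0.505,-0.673,0,0.045],[0,0,-103,0.505,-0.673,0,0.045],[0,0,-103,0.505,-0.673,0,0.045],[0,0,-103,0.505,-0.673,0,0.045]]'
cat >> h.py <<'E'
def goto(x,y,z,ori=None):
    """tool-axis shift (m) and turn-free delta from the measured pose to x,y,z; prints state"""
    from plant import monitor
    from scipy.spatial.transform import Rotation as Ro
    s=monitor.sense();R=Ro.from_quat(s["orientation"]).as_matrix()
    tilt=Ro.align_vectors([[0,0,-1],[0,0,-1]],[R[:,2],R[:,2]])[0] if 0 else None
    print("t",round(s["clock"],2),"tcp",s["ee_pos"].round(1),"j",s["joints"].round(2),"w",round(s["width"]*85.4,1),"grip",round(s["gripper_force"],1),"F",s["contact_force"].round(1),"M",s["moment"].round(2))
    print("xyaw",np.degrees(np.arctan2(R[1,0],R[0,0])).round(1),"toolz",R[:,2].round(4),"shift",(R.T@(np.array([x,y,z])-s["ee_pos"])/1e3).round(4))
E
python3 -c "
from h import *;goto(460.3,240.7,120)"
```

```text
clock: 2.2
ee_pos: [366.7, 20.8, 231.7]
orientation: [0.52, 0.854, 0.0, 0.001]
contact_force: [2.0, -0.7, 0.1]
width: 0.528
gripper_force: 0.0
t 2.2 tcp [366.7  20.8 231.7] j [ 0.06 -0.35 -0.21  1.7  -0.    1.15] w 45.1 grip 0.0 F [ 2.  -0.7  0.1] M [-0.05 -0.09  0.04]
xyaw 117.3 toolz [ 0.0015 -0.     -1.    ] shift [0.1526 0.1839 0.1118]
```

```bash
python3 -m handwheel '[[0,0,0,0.153,0.184,0.06,0.045],[0,0,0,0.153,0.184,0.06,0.045],[0,0,0,0.153,0.184,0.06,0.045],[0,0,0,0.153,0.184,0.06,0.045],[0,0,0,0.153,0.184,0.06,0.045],[0,0,0,0.153,0.184,0.112,0.045],[0,0,0,0.153,0.184,0.112,0.045],[0,0,0,0.153,0.184,0.112,0.045],[0,0,0,0.153,0.184,0.112,0.045]]' >/dev/null
python3 - <<'E'
from h import *
from plant import cams
goto(460.3,240.7,40)
f=[cams.camera(n)["frame"] for n in("top","side")]
g=lambda i,x,y:cv2.resize(i[y:y+75,x:x+100],(400,300),interpolation=cv2.INTER_CUBIC)
cv2.imwrite("pics/pin2.png",np.hstack([g(f[0],110,205),g(f[1],190,290)]))
E
```

```text
t 3.1 tcp [462.  238.1 121.9] j [ 0.48 -0.   -0.13  1.44 -0.    1.58] w 45.0 grip 0.0 F [-0.2 -0.1  0.3] M [0.01 0.02 0.  ]
xyaw 116.9 toolz [ 0.0028  0.0014 -1.    ] shift [ 0.0031 -0.0006  0.0819]
```

View pics/pin2.png

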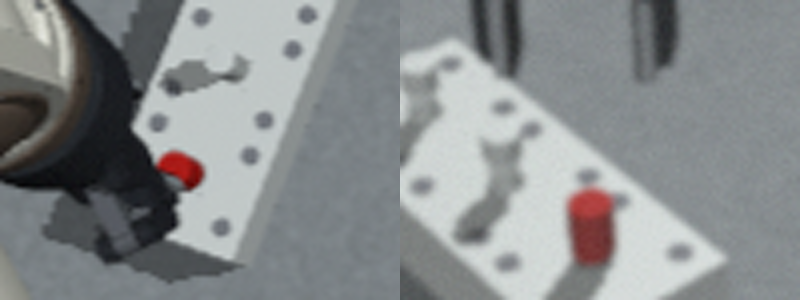

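Picture: the red head at crop (180,170) / (590,225) lies between the open fingers. Descending part-way, then checking settling.

```bash
python3 -m handwheel '[[0,0,0,0,0,0.04,0.045],[0,0,0,0,0,0.05,0.045],[0,0,0,0,0,0.05,0.045],[0,0,0,0,0,0.05,0.045]]' >/dev/null
python3 -c "
from h import *;goto(460.3,240.7,41)"
```

```text
t 3.6 tcp [461.7 238.3  70.9] j [ 0.48  0.01 -0.21  1.35 -0.    1.58] w 45.1 grip 0.0 F [-0.1  0.9  0.9] M [ 0.03  0.04 -0.03]
xyaw 116.9 toolz [ 1.3e-03  6.0e-04 -1.0e+00] shift [ 0.0028 -0.0002  0.0299]
```

```bash
python3 -m handwheel '[[0,0,0,0.003,0,0.015,0.045],[0,0,0,0.003,0,0.030,0.045],[0,0,0,0.003,0,0.030,0.045],[0,0,0,0.003,0,0.030,0.045],[0,0,0,0.003,0,0.030,0.01],[0,0,0,0.003,0,0.030,0.01],[0,0,0,0.003,0,0.030,0.01],[0,0,0,0.003,0,0.030,0.01],[0,0,0,0.003,0,0.030,0.01],[0,0,0,0.003,0,0.030,0.01]]' >/dev/null
python3 -c "
from h import *;goto(460.3,240.7,41)"
```

```text
t 4.6 tcp [460.2 241.1  39.9] j [ 0.48  0.03 -0.26  1.29 -0.    1.58] w 15.7 grip 58.5 F [ 0.5 -0.3  5.5] M [-0.03  0.13  0.02]
xyaw 116.9 toolz [ 9.e-04  5.e-04 -1.e+00] shift [-0.0004 -0.0001 -0.0011]
```

```bash
python3 -m handwheel '[[0,0,0,0,0,-0.02,0.01],[0,0,0,0,0,-0.05,0.01],[0,0,0,0,0,-0.08,0.01],[0,0,0,0,0,-0.08,0.01],[0,0,0,0,0,-0.08,0.01]]' >/dev/null
python3 - <<'E'
from h import *
from plant import cams
goto(509,-92.8,120)
f=[cams.camera(n)["frame"] for n in("top","side")]
g=lambda i,x,y:cv2.resize(i[y:y+75,x:x+100],(400,300),interpolation=cv2.INTER_CUBIC)
cv2.imwrite("pics/pin3.png",np.hstack([g(f[0],110,205),g(f[1],190,280)]))
E
```

```text
t 5.1 tcp [460.1 241.1 119.5] j [ 0.48 -0.   -0.13  1.44 -0.    1.58] w 16.1 grip 59.3 F [-0.3  0.4 -0.9] M [ 0.01 -0.04 -0.  ]
xyaw 116.9 toolz [ 8.e-04  4.e-04 -1.e+00] shift [-0.3198 -0.1075 -0.0006]
```

View pics/pin3.png

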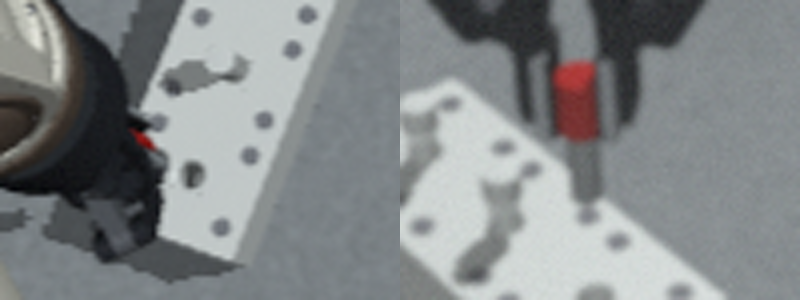

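The pin is held upright. Its foot is at TCP−34 mm. Moving above the lock hole.

```bash
python3 -m handwheel '[[0,0,0,-0.08,-0.027,0,0.01],[0,0,0,-0.12,-0.04,0,0.01],[0,0,0,-0.16,-0.0535,0,0.01],[0,0,0,-0.2,-0.067,0,0.01],[0,0,0,-0.24,-0.08,0,0.01],[0,0,0,-0.28,-0.094,0,0.01],[0,0,0,-0.31,-0.104,0.01,0.01],[0,0,0,-0.32,-0.1075,0.03,0.01],[0,0,0,-0.32,-0.1075,0.03,0.01],[0,0,0,-0.32,-0.1075,0.03,0.01],[0,0,0,-0.32,-0.1075,0.03,0.01]]' >/dev/null
python3 - <<'E'
from h import *
from plant import cams
goto(509.2,-92.8,70)
C={n:cams.camera(n) for n in("top","side")}
f=[c["frame"] for c in C.values()]
g=lambda i,x,y:cv2.resize(i[y:y+75,x:x+100],(400,300),interpolation=cv2.INTER_CUBIC)
cv2.imwrite("pics/hole4.png",np.hstack([g(f[0],270,195),g(f[1],270,210)]))
m,A=colmask(f[1],(0,70,30),(10,255,255),(315,225));ys,xs=m.nonzero()
print(A,xs.mean(),ys.mean(),"back at z102",back(C["side"],(xs.mean(),ys.mean()),102))
E
```

```text
t 6.3 tcp [508.9 -92.2  89.8] j [-0.18  0.   -0.19  1.38  0.    0.92] w 16.1 grip 59.3 F [ 0.2  0.5 -0.2] M [-0.02  0.02 -0.05]
xyaw 117.0 toolz [ 2.e-04  1.e-04 -1.e+00] shift [-0.0007 -0.      0.0198]
119 315.56302521008405 217.2016806722689 back at z102 [510.81736321 -95.67566602 102.        ]
```

View pics/hole4.png

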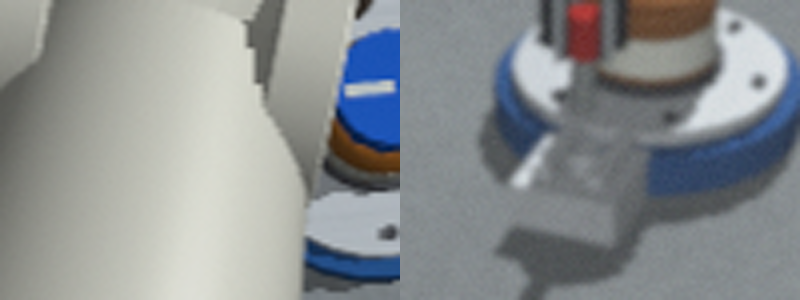

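The side view shows the foot above the block, with the mouth at about side (316,252). Descending gently with force checks.

```bash
python3 -m handwheel '[[0,0,0,-0.0005,0,0.015,0.01],[0,0,0,-0.0005,0,0.024,0.01],[0,0,0,-0.0005,0,0.030,0.01],[0,0,0,-0.0005,0,0.033,0.01],[0,0,0,-0.0005,0,0.034,0.01],[0,0,0,-0.0005,0,0.034,0.01]]'
python3 -c "
from h import *;goto(509.2,-92.8,36)"
```

```text
clock: 7.0
ee_pos: [509.1, -93.5, 55.3]
orientation: [0.523, 0.852, 0.0, -0.0]
contact_force: [-0.1, -0.6, -0.6]
width: 0.189
gripper_force: 59.3
t 7.0 tcp [509.1 -93.5  55.3] j [-0.18  0.02 -0.24  1.32  0.    0.92] w 16.1 grip 59.3 F [-0.1 -0.6 -0.6] M [-0.04 -0.01  0.05]
xyaw 116.9 toolz [-0.  0. -1.] shift [0.0006 0.0004 0.0193]
```

```bash
python3 -m handwheel '[[0,0,0,0,0,0.003,0.01],[0,0,0,0,0,0.006,0.01],[0,0,0,0,0,0.008,0.01],[0,0,0,0,0,0.008,0.01]]'
python3 -c "
from h import *;goto(509.2,-92.8,38)"
```

```text
clock: 7.4
ee_pos: [509.0, -93.5, 47.0]
orientation: [0.523, 0.852, 0.0, -0.0]
contact_force: [1.2, 1.4, -0.7]
width: 0.184
gripper_force: 59.3
t 7.4 tcp [509.  -93.5  47. ] j [-0.18  0.02 -0.25  1.3   0.    0.92] w 15.7 grip 59.3 F [ 1.2  1.4 -0.7] M [ 0.01 -0.04  0.03]
xyaw 116.9 toolz [-2.e-04  2.e-04 -1.e+00] shift [0.0005 0.0005 0.009 ]
```

```bash
python3 -m handwheel '[[0,0,0,0.0003,0.0003,0.003,0.01],[0,0,0,0.0003,0.0003,0.006,0.01],[0,0,0,0.0003,0.0003,0.009,0.01],[0,0,0,0.0003,0.0003,0.009,0.01]]'
python3 -c "
from h import *;goto(509.2,-92.8,38)"
```

```text
clock: 7.8
ee_pos: [508.9, -93.1, 37.7]
orientation: [0.523, 0.852, -0.0, -0.0]
contact_force: [-0.2, -0.7, -0.5]
width: 0.194
gripper_force: 59.3
t 7.8 tcp [508.9 -93.1  37.7] j [-0.18  0.02 -0.26  1.28 -0.    0.92] w 16.5 grip 59.3 F [-0.2 -0.7 -0.5] M [-0.02 -0.01 -0.05]
xyaw 116.9 toolz [-9.e-04  1.e-04 -1.e+00] shift [ 0.0001  0.0004 -0.0003]
```

Foot about 2 mm above the floor with no side load. Releasing, then lifting straight up.

```bash
python3 -m handwheel '[[0,0,0,0,0,0,0.03],[0,0,0,0,0,0,0.045],[0,0,0,0,0,0,0.045],[0,0,0,0,0,0,0.045],[0,0,0,0,0,-0.04,0.045],[0,0,0,0,0,-0.09,0.045],[0,0,0,0,0,-0.12,0.0854],[0,0,0,0,0,-0.12,0.0854],[0,0,0,0,0,-0.12,0.0854]]'
python3 - <<'E'
from h import *
from plant import cams
goto(523.6,-192.2,150)
C={n:cams.camera(n) for n in("top","side")};f=C["side"]["frame"]
m,A=colmask(f,(0,70,30),(10,255,255),(315,245));ys,xs=m.nonzero()
print(A,xs.mean(),ys.mean(),xs.min(),xs.max(),ys.min(),ys.max())
for z in(36,40,44):
    q=proj(C["side"],cyl((509.2,-93),9,z,z+24));print(z,hullmom(q)[0],q.min(0),q.max(0))
cv2.imwrite("pics/home5.png",cv2.resize(f[185:285,265:400],(800,592),interpolation=cv2.INTER_CUBIC))
E
```

```text
clock: 8.7
ee_pos: [509.6, -93.2, 158.7]
orientation: [0.523, 0.852, 0.0, 0.001]
contact_force: [-0.7, 0.2, -0.9]
width: 0.996
gripper_force: 0.0
t 8.7 tcp [509.6 -93.2 158.7] j [-0.18 -0.01 -0.06  1.52  0.    0.92] w 85.1 grip 0.0 F [-0.7  0.2 -0.9] M [0.02 0.03 0.04]
xyaw 116.9 toolz [ 1.3e-03 -2.0e-04 -1.0e+00] shift [-0.0946 -0.0323  0.0088]
108 315.5833333333333 241.19444444444446 312 320 235 248
36 [315.49574682 241.51989299] [311.00938814 234.10349097] [320.02900942 248.97267659]
40 [315.50490802 239.81293373] [311.01069824 232.3862257 ] [320.04618856 247.27620785]
44 [315.51409325 238.09999616] [311.01201292 230.66295347] [320.0634282  245.57378675]
```

View pics/home5.png

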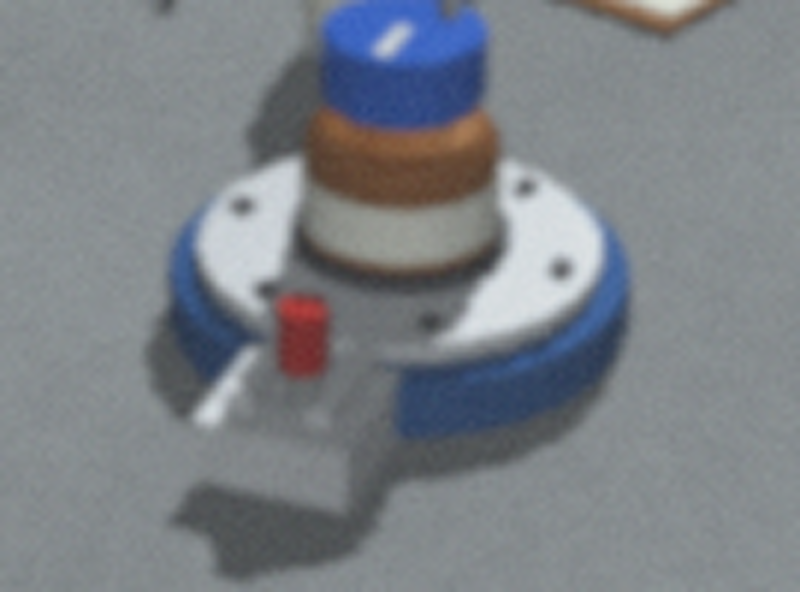

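The pin's head centroid (side 315.6,241.2) matches the fully home prediction (315.5,241.5), and the cap is undisturbed. Moving over the cap and descending.

```bash
python3 -m handwheel '[[0,0,0,-0.045,-0.016,0,0.0854],[0,0,0,-0.09,-0.031,0,0.0854],[0,0,0,-0.0946,-0.0323,0,0.0854],[0,0,0,-0.0946,-0.0323,0.01,0.0854],[0,0,0,-0.0946,-0.0323,0.03,0.0854],[0,0,0,-0.0946,-0.0323,0.03,0.0854],[0,0,0,-0.0946,-0.0323,0.03,0.0854]]' 
python3 -c "
from h import *;goto(523.6,-192.2,97)"
```

```text
clock: 9.5
ee_pos: [522.6, -190.9, 127.5]
orientation: [0.523, 0.853, -0.0, -0.001]
contact_force: [-0.8, -0.3, 0.1]
width: 1.0
gripper_force: 0.0
t 9.5 tcp [ 522.6 -190.9  127.5] j [-0.35  0.09 -0.02  1.46  0.    0.75] w 85.4 grip 0.0 F [-0.8 -0.3  0.1] M [ 0.01 -0.01 -0.01]
xyaw 117.0 toolz [-1.7e-03  8.0e-04 -1.0e+00] shift [-0.0016  0.0003  0.0305]
```

```bash
python3 -m handwheel '[[0,0,0,-0.0015,0.0003,0.012,0.0854],[0,0,0,-0.0015,0.0003,0.022,0.0854],[0,0,0,-0.0015,0.0003,0.03,0.0854],[0,0,0,-0.0015,0.0003,0.03,0.0854],[0,0,0,-0.0015,0.0003,0.03,0.064],[0,0,0,-0.0015,0.0003,0.03,0.064],[0,0,0,-0.0015,0.0003,0.03,0.064],[0,0,0,-0.0015,0.0003,0.03,0.064]]' 
python3 -c "
from h import *;goto(523.6,-192.2,97)"
```

```text
clock: 10.3
ee_pos: [524.3, -193.4, 98.6]
orientation: [0.523, 0.852, 0.0, 0.0]
contact_force: [-0.0, -0.2, 0.6]
width: 0.748
gripper_force: 0.0
t 10.3 tcp [ 524.3 -193.4   98.6] j [-0.35  0.1  -0.07  1.4   0.    0.75] w 63.9 grip 0.0 F [-0.  -0.2  0.6] M [0.   0.02 0.03]
xyaw 116.9 toolz [ 5.e-04 -2.e-04 -1.e+00] shift [ 0.0014 -0.0001  0.0016]
```

```bash
python3 -m handwheel '[[0,0,0,0.0006,0,0.001,0.064],[0,0,0,0.0006,0,0.001,0.059],[0,0,0,0.0006,0,0.001,0.05],[0,0,0,0.0006,0,0.001,0.05],[0,0,0,0.0006,0,0.001,0.05],[0,0,0,0.0006,0,0.001,0.05]]' 
python3 -c "
from h import *;goto(523.6,-192.2,97)"
```

```text
clock: 10.9
ee_pos: [524.1, -192.8, 97.8]
orientation: [0.523, 0.852, 0.0, 0.0]
contact_force: [-1.1, -0.1, 5.8]
width: 0.655
gripper_force: 64.0
t 10.9 tcp [ 524.1 -192.8   97.8] j [-0.35  0.1  -0.07  1.4   0.    0.75] w 55.9 grip 64.0 F [-1.1 -0.1  5.8] M [ 0.12  0.17 -0.03]
xyaw 116.9 toolz [ 8.e-04 -2.e-04 -1.e+00] shift [ 0.0008 -0.0002  0.0008]
```

Gripped with negligible side force. Turning 20° counter-clockwise first (negative about tool z), with a force check.

```bash
python3 -m handwheel '[[0,0,-3,0,0,0,0.05],[0,0,-7,0,0,0,0.05],[0,0,-11,0,0,0,0.05],[0,0,-15,0,0,0,0.05],[0,0,-20,0,0,0,0.05],[0,0,-20,0,0,0,0.05]]'
python3 - <<'E'
from h import *
from plant import cams
goto(523.6,-192.2,97)
f=[cams.camera(n)["frame"] for n in("top","side")]
g=lambda i,x,y:cv2.resize(i[y:y+75,x:x+100],(400,300),interpolation=cv2.INTER_CUBIC)
cv2.imwrite("pics/turn6.png",np.hstack([g(f[0],310,180),g(f[1],285,180)]))
E
```

```text
clock: 11.5
ee_pos: [524.5, -192.5, 97.8]
orientation: [0.367, 0.93, 0.001, 0.001]
contact_force: [2.6, 3.6, 5.6]
width: 0.656
gripper_force: 64.1
t 11.5 tcp [ 524.5 -192.5   97.8] j [-0.35  0.1  -0.07  1.4   0.    0.4 ] w 56.0 grip 64.1 F [2.6 3.6 5.6] M [ 0.61 -0.37 -0.25]
xyaw 137.0 toolz [ 1.6e-03  5.0e-04 -1.0e+00] shift [ 0.0009 -0.0004  0.0008]
```

View pics/turn6.png

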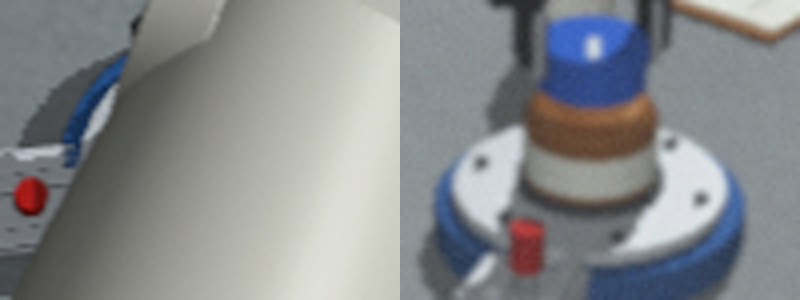

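The bar has turned with the gripper, and the turntable and pin have not moved. Finishing the turn to 76° in total.

```bash
python3 -m handwheel '[[0,0,-5,0,0,0,0.05],[0,0,-10,0,0,0,0.05],[0,0,-15,0,0,0,0.05],[0,0,-20,0,0,0,0.05],[0,0,-26,0,0,0,0.05],[0,0,-32,0,0,0,0.05],[0,0,-38,0,0,0,0.05],[0,0,-44,0,0,0,0.05],[0,0,-50,0,0,0,0.05],[0,0,-56,0,0,0,0.05],[0,0,-56,0,0,0,0.05],[0,0,-56,0,0,0,0.05]]' 
python3 -c "
from h import *;goto(523.6,-192.2,97)"
```

```text
clock: 12.8
ee_pos: [524.9, -191.0, 97.9]
orientation: [-0.112, 0.994, 0.001, 0.001]
contact_force: [2.5, 10.9, 5.4]
width: 0.658
gripper_force: 64.2
t 12.8 tcp [ 524.9 -191.    97.9] j [-0.35  0.1  -0.07  1.4   0.   -0.58] w 56.2 grip 64.2 F [ 2.5 10.9  5.4] M [ 2.22 -0.75 -0.34]
xyaw -167.1 toolz [ 0.0024  0.0033 -1.    ] shift [ 0.0015 -0.0008  0.0009]
```

```bash
python3 -m handwheel '[[0,0,0,0,0,-0.001,0.05],[0,0,0,0,0,-0.003,0.05],[0,0,0,0,0,-0.005,0.05],[0,0,0,0,0,-0.005,0.05]]' 
python3 -c "
from h import *;goto(523.8,-192.4,126)"
```

```text
clock: 13.2
ee_pos: [524.1, -191.8, 101.6]
orientation: [-0.112, 0.994, 0.001, -0.0]
contact_force: [3.2, 4.5, -1.4]
width: 0.654
gripper_force: 65.0
t 13.2 tcp [ 524.1 -191.8  101.6] j [-0.35  0.1  -0.06  1.41  0.   -0.58] w 55.8 grip 65.0 F [ 3.2  4.5 -1.4] M [ 0.95 -0.57 -0.01]
xyaw -167.1 toolz [-3.0e-04  1.9e-03 -1.0e+00] shift [ 0.0004 -0.0004 -0.0244]
```

```bash
python3 -m handwheel '[[0,0,0,0,0,-0.004,0.05],[0,0,0,0,0,-0.009,0.05],[0,0,0,0,0,-0.014,0.05],[0,0,0,0,0,-0.019,0.05],[0,0,0,0,0,-0.025,0.05],[0,0,0,0,0,-0.025,0.05],[0,0,0,0,0,-0.025,0.05],[0,0,0,0,0,-0.025,0.05],[0,0,0,0,0,-0.025,0.05]]'
python3 - <<'E'
from h import *
from plant import cams
goto(523.8,-192.4,127)
C={n:cams.camera(n) for n in("top","side")}
f=C["side"]["frame"]
m,A=colmask(f,(100,90,25),(135,255,255),(333,185));ys,xs=m.nonzero();q=proj(C["side"],cyl((524.65,-194.3),29,122,148))
print(A,xs.mean(),ys.mean(),xs.min(),xs.max(),ys.min(),ys.max(),hullmom(q),q.min(0),q.max(0))
cv2.imwrite("pics/lift7.png",cv2.resize(f[150:270,265:425],(800,600),interpolation=cv2.INTER_CUBIC))
E
```

```text
clock: 14.1
ee_pos: [523.8, -192.7, 127.0]
orientation: [-0.112, 0.994, 0.0, -0.0]
contact_force: [0.1, 0.9, -1.1]
width: 0.654
gripper_force: 65.1
t 14.1 tcp [ 523.8 -192.7  127. ] j [-0.35  0.09 -0.02  1.46 -0.   -0.58] w 55.8 grip 65.1 F [ 0.1  0.9 -1.1] M [ 0.01  0.02 -0.01]
xyaw -167.1 toolz [-4.e-04  1.e-04 -1.e+00] shift [-0.0001  0.0003  0.    ]
308 336.487012987013 182.91233766233765 321 347 171 193 (array([332.83457356, 181.94177207]), 578.6168264301959) [318.83518822 170.3249219 ] [346.99147787 193.63873204]
```

View pics/lift7.png

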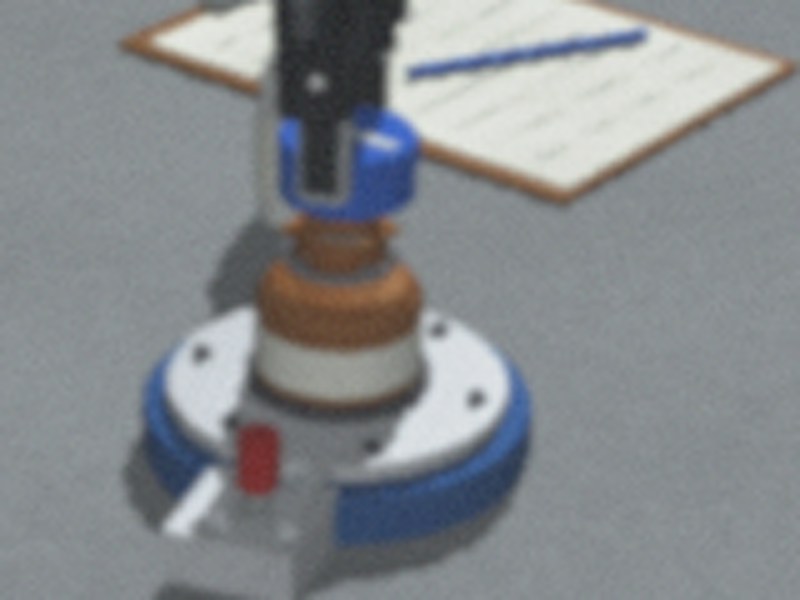

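The cap is off the jar, level and centred, with its silhouette matching 15 mm of clearance. The neck and lugs are in view and the pin is still home. Handing in.

```bash
python3 -c "
from plant import bot;print(bot.finish_job())"
```

```text
the job is handed in; nothing more can be done
None
```

The job is handed in at 14.1 s: the lock pin sits home in the small base, and the unscrewed cap is held level about 15 mm above the jar's rim; no verdict came back.

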